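# Pack the turner's kit tray

### The job

Pack the wooden kit tray for the next turning job: the four-spurred drive centre goes upright, flange down on the yellow holder with its shank in the hole, the dark knob stands in the red well and the brass bush stands in the blue well. The drive centre is seated in the taper rack: while it is still down in its socket twist it by about an eighth of a turn or more, either way, to break it free, and only then pull it straight out. Leave the cone-tipped centre, the pale knob and the steel bush where they are.

Things in the scene. Friction and masses are not known exactly. Their poses are not given: they have to be found in the camera images.
- drive_centre: Steel centre, 0.28 kg, upright in one rack socket: bright flange 52 mm wide (z 0-5 mm), dark round head 30 mm wide to grip (z 5-37), on top four spurs in a cross and a pin (to z 45); below, a tapered shank 19 to 14 mm wide, 34 mm long. Origin: on the axis, underside of flange, which rests on the rack. z up, x and y along the spurs. Turns about z with little force; lifts straight up.
- cone_centre: Look-alike that stays: same shank, flange and sizes, but its head (30 mm in diameter, z 5 to 27 mm) is blue and ends in a smooth steel cone, tip at 50 mm. Stands in the rack's other socket. Origin as for the drive centre.
- rack: Green fixed block, 190 mm along its x, 72 mm along y, 44 mm high, with two sockets 21 mm in diameter at x = -50 and +50 mm on its centre line. Origin: centre of the underside.
- dark_knob: Dark brown turned walnut knob standing upright, 46 mm high, 0.06 kg: foot 40 mm in diameter (z 0 to 8 mm), neck 24 mm (z 14 to 19), head 36 mm in diameter with straight sides from z 25 to 41 mm, to be gripped there. Origin: centre of the underside; z is its axis, up; yaw means nothing. 
- pale_knob: Look-alike that stays: same shape and size as the dark knob, in pale wood. Origin: centre of the underside.
- brass_bush: Yellow-gold brass stepped bush standing upright, 46 mm high, 0.15 kg: foot 40 mm in diameter (z 0 to 12 mm), above it a plain cylinder 28 mm in diameter (z 13 to 46 mm) to grip. Origin: centre of the underside; z is its axis, up; yaw means nothing. 
- steel_bush: Look-alike that stays: same shape and size as the brass bush, in grey steel. Origin: centre of the underside.
- red_well: Red square shallow dish fixed in the dark wooden kit tray, outside 84 x 84 mm, inside 66 x 66 mm, rim 22 mm above its underside, inner floor 6 mm above it. Origin: centre of the underside, which is 8 mm above the bench. Its x runs along the tray's row of three, 90 mm from one centre to the next; y across the row.
- blue_well: Blue square shallow dish fixed in the same tray; sizes, origin and axes as for the red one.
- yellow_holder: Yellow square block fixed in the same tray, 84 x 84 mm, 44 mm high, with a round hole 37 mm wide and 41 mm deep in the middle of its top. Origin: centre of the underside, 8 mm above the bench; axes as for the red well. The three stand in any order in the row; the tray is 296 x 112 mm, walls 28 mm high.
There are look-alikes about, which are no part of the job. What is shaped like the cone_centre but green is not meant.

How it is judged:
On the way:
1. the drive centre is twisted by more than 0.35 rad from the rack's line while still seated in its socket (angle between the x axis of drive_centre and the x axis of rack, either way round between 0.35 and 1.6 rad and z of drive_centre in the frame of rack between 0.04 and 0.05 m and y of drive_centre in the frame of rack between -0.008 and 0.008 m and angle between drive_centre's own z axis and vertical below 0.12 rad), for 0.1 s.
At the end, for the whole second after the job is handed in: Drive centre in the yellow holder (within 13 mm of centre, flange down), dark knob in the red well, brass bush in the blue (within 20 mm, on the floor), each within 5 mm in height and 0.15 rad of upright, released, at rest; cone centre, pale knob, steel bush upright, moved under 25 mm (horizontal distance between drive_centre and yellow_holder below 0.013 m and z of drive_centre in the frame of yellow_holder between 0.039 and 0.049 m and angle between each of drive_centre, dark_knob, brass_bush, pale_knob, steel_bush, cone_centre's own z axis and vertical below 0.15 rad and linear speed of each of drive_centre, dark_knob, brass_bush below 0.03 m/s and angular speed of each of drive_centre, dark_knob, brass_bush below 0.3 rad/s and horizontal distance between dark_knob and red_well below 0.02 m and z of dark_knob in the frame of red_well between 0.001 and 0.011 m and horizontal distance between brass_bush and blue_well below 0.02 m and z of brass_bush in the frame of blue_well between 0.001 and 0.011 m and distance of each of pale_knob, steel_bush, cone_centre from where it was at the start of the episode below 0.025 m); the robot touches nothing.
It fails at once if the pale knob was moved by more than 25 mm (distance of pale_knob from where it was at the start of the episode above 0.025 m).
It fails at once if the steel bush was moved by more than 25 mm (distance of steel_bush from where it was at the start of the episode above 0.025 m).
It fails at once if the cone centre was moved by more than 25 mm (distance of cone_centre from where it was at the start of the episode above 0.025 m).
It also fails if it takes over 99 s, if anything falls off the work surface, if the arm or the gripper's body presses on something with over 40 N, if the wrist force passes 120 N, or if a joint passes its speed limit or range.

### The arm

A 7-joint arm with a two-finger parallel gripper is mounted at the origin on the work surface. World frame = base frame: x ahead of the robot, y to its left, z up, the work surface at z = 0. Lengths are in m, angles in rad, forces in N, time in s.
With the tool pointing down it reaches from about 0.4 to 0.85 m from the base axis. Payload 4.5 kg.
Tool frame: the origin (TCP) lies on the centre line of the jaws, within the pads' length; the fingertips stand 17 mm ahead of it and the grasp point (between the pads) lies 2 mm behind it; z points along the fingers, y is the direction in which the jaws open and shut (so a half turn about z gives the same grasp; the last joint's range is limited). The gripper opens to 85 mm and grips with 20 to 120 N. Pads are 22 mm wide; open, the fingers measure 114 mm over their backs; the gripper's body (76 mm by 85 mm) begins 54 mm behind the grasp point. The pads swing forward as they close: fully open they stand 13 mm farther back than shut.
Start: joints at [1.371, 0.689, -0.195, 1.565, 0.157, 0.902, -0.215], TCP at [0.145, -0.608, 0.214] pointing down, gripper open.
Joint ranges: [-3.01, 3.01], [-0.46, 2.08], [-1.47, 1.51], [0.13, 2.56], [-1, 4.14], [0.04, 2.09], [-2.66, 2.66]. Speed limits (rad/s): [2.57, 2.57, 3.14, 3.14, 3.14, 3.14, 3.14].

### API

Orientations are given as [roll, pitch, yaw] about the fixed x, y, z axes, in that order (R = Rz(yaw) Ry(pitch) Rx(roll)).
In Python, from plant import * gives the robot as it stands. The module is installed in compiled form; this text tells all that it offers. Calls block until the motion is done:
- movep(position, orientation): joint-space move of the TCP to a pose.
- servo_line(position, v=0.15, rot=None): straight line of the TCP; rot=None keeps the orientation; v is the mean speed in m/s.
- movej(angles): joint-space move.
- set_gripper(opening, grip_force=None): finger opening in m; grip_force is the grip in N (None keeps the last); returns when the fingers have stopped.
- wait(seconds).
- solve_ik(position, orientation): joint angles nearest the present ones, or None.
- state(): the state.
- grab_frame(name): name is "side" or "top"; returns the picture (420x560x3 uint8, red, green, blue); there is no depth.
- camera_params(name): a dict with "fovy" (degrees; the focal length in pixels is half the picture's height over the tangent of half this angle, whatever the lens; pixels are square), "cx", "cy" (the principal point, pixels), "extrinsics" (4x4, takes a point from world to camera coordinates). Camera axes: x right, y up, looking along -z (the intrinsics and any distortion apply to the point x, -y, -z); pixel columns grow to the right and rows downward; lengths in m; the calibration is good to about 2 mm. A picture is of the moment at which its call begins. camera_params takes no time and is no camera call.
A pose or a line that the arm cannot do raises PlanningError and nothing moves.
- close_job(): hands the job in, once; it reports no verdict.
Trained networks look in the newest picture that a camera, given by its name, has taken for a name from the list of things; names that differ only in an ending like _2 or _b are one class to them, and where a whole thing is asked for, a point or a joint stands for the part that bears it (a point fixed in the world has none). Each returns a list of dicts, best first, with "p" (0 to 1); they miss things now and then, are a little off and sometimes report something else, mostly with a low value. They report only what shows in the picture. A call takes as long as a camera call. They do not tell look-alikes from the thing itself.
- look_for(camera, label): "centre" ([column, row] as shares, 0 to 1, of the picture: columns of its width, rows of its height, amid what is visible of it).
The state is a dict: "time_s": time; "joints": joint angles; "joint_velocities": joint speeds; "tau": joint torques, N m; "eef_pos": TCP position; "tool_rot": TCP orientation; "contact_force": force on the tool from outside, world axes, zero at the start; "ft_torque": the same for the moment, N m; "opening": finger opening in m.
Only numpy, scipy, OpenCV 4.12 (cv2) and the standard library are available. Lean on these libraries where they do the work, as an engineer would, in place of code of your own. Each camera call takes 0.05 s, during which the arm holds its last target.

## Working session

There is one attempt and no reset: what is moved stays moved. The work goes in short steps, each a Python script; the robot and the scene stay as the last script left them, time stands still between calls to the robot, and variables do not carry over. Pictures are saved under pics/ and viewed, and the job is handed in when it is done.

```bash
mkdir -p pics; ls; python3 - <<'E'
from plant import *
import cv2
for n in ("top","side"):
    im=grab_frame(n); cv2.imwrite(f"pics/{n}0.png",im[:,:,::-1])
    print(n,camera_params(n))
s=state(); print(s)
E
```

```text
pics
top {'fovy': 50.13595608926064, 'cx': 277.0830506940497, 'cy': 208.24304027474304, 'extrinsics': array([[-0.00350846, -0.99947184, -0.03230671,  0.01887376],
       [ 0.9961575 , -0.00632036,  0.08735156, -0.51425127],
       [-0.08750961, -0.0318761 ,  0.99565355, -0.9630308 ],
       [ 0.        ,  0.        ,  0.        ,  1.        ]])}
side {'fovy': 48.201589595636705, 'cx': 287.18788774525825, 'cy': 207.65535850221568, 'extrinsics': array([[ 0.95260606, -0.30350397,  0.02066503, -0.47577627],
       [ 0.20451124,  0.68922527,  0.69508538, -0.15477371],
       [-0.22520403, -0.65791631,  0.71863014, -0.87961615],
       [ 0.        ,  0.        ,  0.        ,  1.        ]])}
{'time_s': 0.1, 'joints': array([ 1.37081316,  0.68989804, -0.19451115,  1.56625814,  0.15729878,
        0.90249879, -0.21511302]), 'joint_velocities': array([-7.44605587e-04, -3.39731096e-03,  1.05825123e-04, -3.09579576e-03,
       -2.92585874e-04,  5.51355723e-05,  2.23211192e-03]), 'tau': array([-2.11994331e-03, -5.40600979e+01, -1.27072725e+00, -1.58986384e+01,
        9.44829080e-03,  4.39933836e-03, -4.13180231e-06]), 'eef_pos': array([ 0.14459256, -0.60740632,  0.21296051]), 'tool_rot': array([-3.13992542e+00,  1.27748553e-04,  2.33841157e-01]), 'contact_force': array([-0.20815385,  0.0296909 , -0.05763386]), 'ft_torque': array([ 0.02449201,  0.00541507, -0.000818  ]), 'opening': 0.08567571958361671}
```

View pics/top0.png

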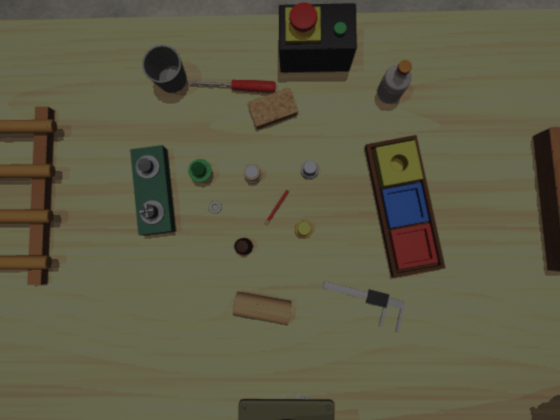

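View pics/side0.png

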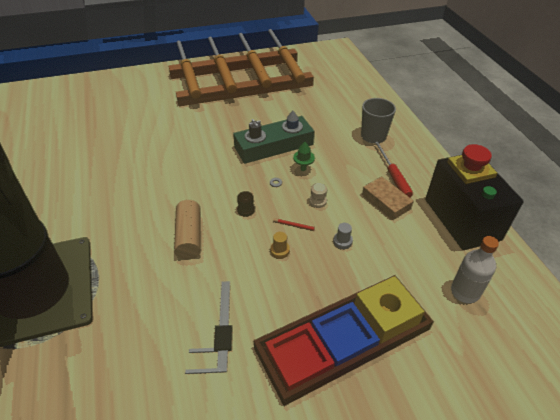

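```bash
cat > h.py <<'E'
import numpy as np, cv2
from plant import *
def K(n):
    p=camera_params(n); f=210/np.tan(np.radians(p['fovy'])/2)
    return f,p['cx'],p['cy'],np.array(p['extrinsics'])
def ray(n,px):
    f,cx,cy,E=K(n); d=np.array([(px[0]-cx)/f,-(px[1]-cy)/f,-1.]); R=E[:3,:3]
    return -R.T@E[:3,3], R.T@d/np.linalg.norm(d)
def atz(n,px,z):
    o,d=ray(n,px); return o+d*(z-o[2])/d[2]
def proj(n,P):
    f,cx,cy,E=K(n); c=E[:3,:3]@np.array(P)+E[:3,3]
    return np.array([cx+f*c[0]/-c[2], cy-f*c[1]/-c[2]])
def tri(a,b,na="top",nb="side"):
    o1,d1=ray(na,a);o2,d2=ray(nb,b)
    s=np.linalg.lstsq(np.c_[d1,-d2],o2-o1,rcond=None)[0]
    p=o1+d1*s[0];q=o2+d2*s[1]
    return (p+q)/2, np.linalg.norm(p-q)
E
python3 - <<'E'
import cv2,numpy as np
t=cv2.imread('pics/top0.png');s=cv2.imread('pics/side0.png')
def c(im,x,y,w,h,k): return cv2.convertScaleAbs(cv2.resize(im[y:y+h,x:x+w],None,fx=k,fy=k,interpolation=cv2.INTER_CUBIC),alpha=1.5)
cv2.imwrite('pics/t1.png',c(t,120,130,200,150,4))
cv2.imwrite('pics/t2.png',c(t,350,125,110,160,3.7))
cv2.imwrite('pics/s1.png',c(s,220,90,160,120,5))
cv2.imwrite('pics/s2.png',c(s,240,170,200,150,4))
cv2.imwrite('pics/s3.png',c(s,240,270,200,130,4))
E
```

```text
(no output)
```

View pics/t1.png

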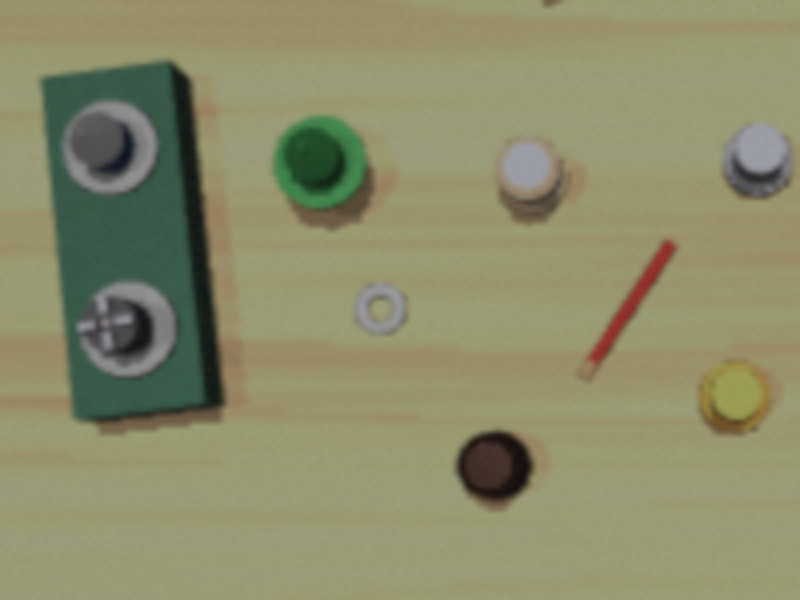

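View pics/t2.png

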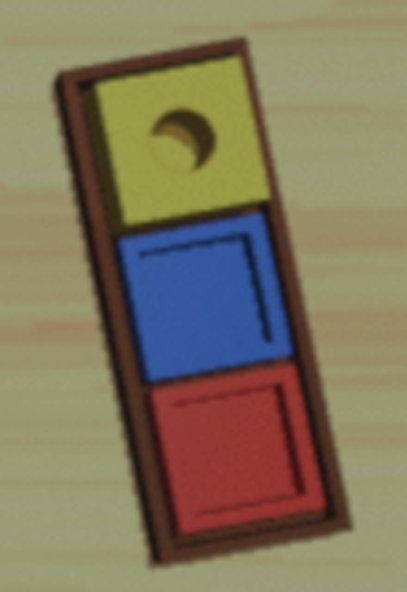

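View pics/s1.png

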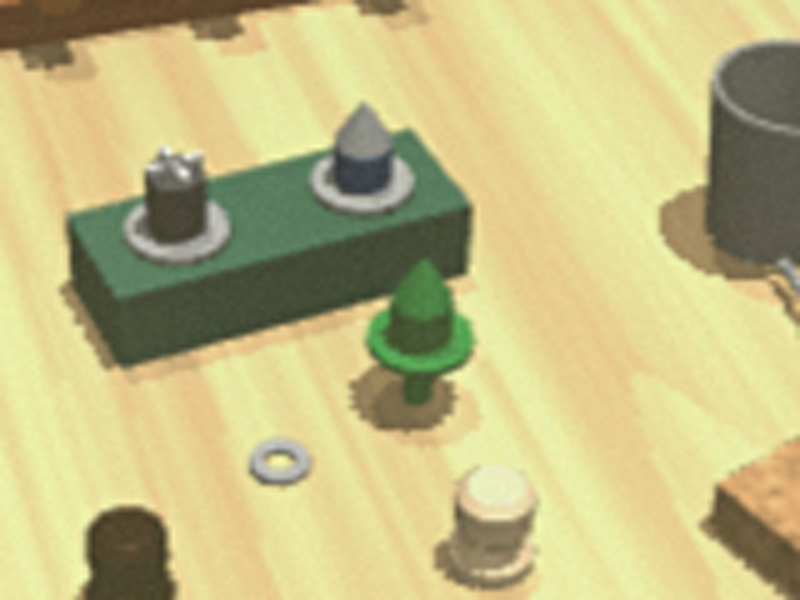

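View pics/s2.png

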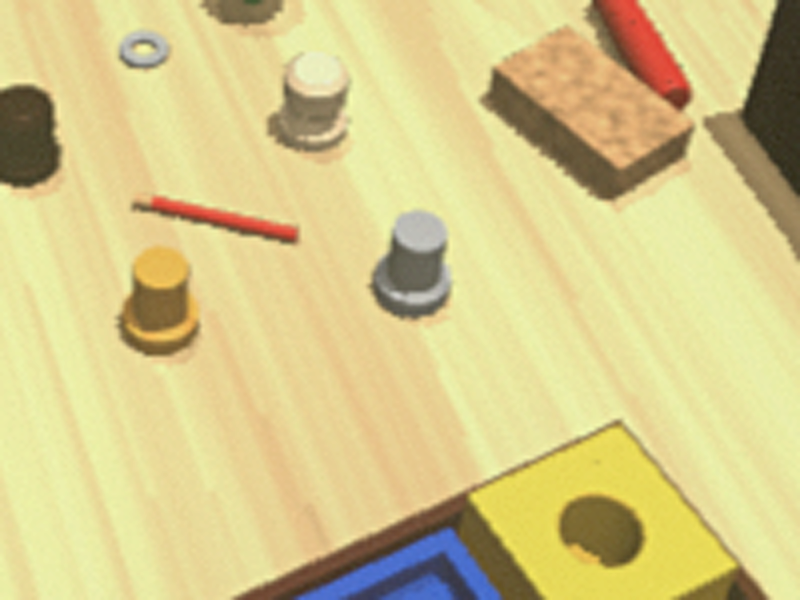

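View pics/s3.png

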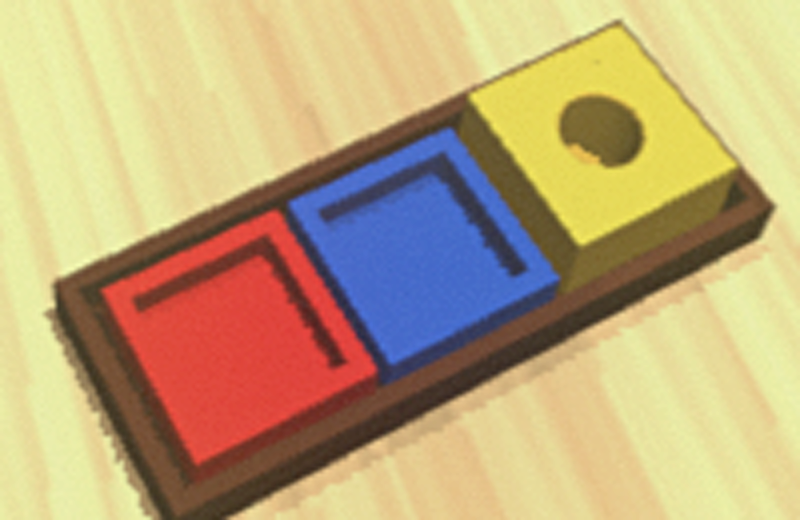

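```bash
cat > m.py <<'E'
from h import *
T=lambda u,v:np.array([120+(u+.5)/4-.5,130+(v+.5)/4-.5])
T2=lambda u,v:np.array([350+(u+.5)/3.7-.5,125+(v+.5)/3.7-.5])
S1=lambda u,v:np.array([220+(u+.5)/5-.5,90+(v+.5)/5-.5])
S2=lambda u,v:np.array([240+(u+.5)/4-.5,170+(v+.5)/4-.5])
S3=lambda u,v:np.array([240+(u+.5)/4-.5,270+(v+.5)/4-.5])
P={'drive_fl':(T(128,330),S1(177,228)),'drive_pin':(T(107,325),S1(176,158)),'cone_fl':(T(110,147),S1(363,183)),
'rackA':(T(42,77),S1(411,130)),'rackB':(T(170,62),S1(471,208)),'rackC':(T(206,407),S1(118,297)),'rackD':(T(76,418),S1(68,215)),
'dark':(T(488,466),S2(22,103)),'brass':(T(738,390),S2(161,266)),'pale':(T(528,165),S2(317,73)),'steel':(T(760,150),S2(419,230)),
'hole':(T2(182,140),S3(601,131)),
'y1':(T2(95,85),S3(468,95)),'y2':(T2(240,55),S3(620,20)),'y3':(T2(270,198),S3(740,165)),'y4':(T2(123,228),S3(582,248)),
'b1':(T2(118,238),S3(290,200)),'b2':(T2(263,208),S3(452,128)),'b3':(T2(295,357),S3(560,280)),'b4':(T2(147,383),S3(388,368)),
'r1':(T2(150,388),S3(103,290)),'r2':(T2(297,362),S3(278,210)),'r3':(T2(328,510),S3(378,375)),'r4':(T2(178,537),S3(195,468))}
R={k:tri(*v) for k,v in P.items()}
if __name__=="__main__":
    for k,(p,e) in R.items(): print(k,p.round(4),round(e,4))
E
python3 m.py
```

```text
drive_fl [0.5064 0.2874 0.0442] 0.0015
drive_pin [0.506  0.2846 0.0877] 0.0024
cone_fl [0.607  0.3003 0.0418] 0.0009
rackA [0.6466 0.3398 0.0397] 0.0003
rackB [0.6543 0.269  0.039 ] 0.0
rackC [0.4652 0.244  0.0439] 0.0028
rackD [0.4587 0.3157 0.0417] 0.0006
dark [0.4323 0.0918 0.0423] 0.0014
brass [ 0.4708 -0.0418  0.0449] 0.0015
pale [0.5946 0.0711 0.0398] 0.0006
steel [ 0.6017 -0.0551  0.0437] 0.0008
hole [ 0.6086 -0.2453  0.0487] 0.0
y1 [ 0.6123 -0.1933  0.0139] 0.0737
y2 [ 0.6187 -0.2489  0.1367] 0.0373
y3 [ 0.5961 -0.295   0.1038] 0.0663
y4 [ 0.5937 -0.2409 -0.0528] 0.0479
b1 [ 0.5206 -0.2107 -0.007 ] 0.0776
b2 [ 0.5406 -0.2651  0.1164] 0.0371
b3 [ 0.5123 -0.3102  0.0859] 0.0696
b4 [ 0.4939 -0.2578 -0.0828] 0.0427
r1 [ 0.4277 -0.2296 -0.0065] 0.0805
r2 [ 0.4598 -0.281   0.119 ] 0.0335
r3 [ 0.4302 -0.3243  0.0846] 0.0716
r4 [ 0.3942 -0.2748 -0.0872] 0.0416
```

```bash
cat >> m.py <<'E'
for c in 'ybr':
    sd=[P[c+str(i)][1] for i in (1,2,3,4)]
    for i in range(4):
        P[c+str(i+1)]=(P[c+str(i+1)][0],sd[(i+1)%4])
from scipy.optimize import least_squares
def fit(pts,x0):  # pts: key->local xyz ; unknown x,y,z,yaw
    def W(p,l): 
        c,s=np.cos(p[3]),np.sin(p[3]); return np.array([p[0]+c*l[0]-s*l[1],p[1]+s*l[0]+c*l[1],p[2]+l[2]])
    def r(p): return np.concatenate([np.r_[proj('top',W(p,l))-P[k][0],proj('side',W(p,l))-P[k][1]] for k,l in pts.items()])
    s=least_squares(r,x0,loss='soft_l1'); return s.x,W,np.sqrt(np.mean(r(s.x)**2))
rk={'rackA':(.095,.036,.044),'rackB':(.095,-.036,.044),'rackC':(-.095,-.036,.044),'rackD':(-.095,.036,.044)}
a=.042
tr={}
for c,ox,h in (('r',-.09,.03),('b',0,.03),('y',.09,.052)):
    for i,(sx,sy) in enumerate(((1,1),(1,-1),(-1,-1),(-1,1))): tr[c+str(i+1)]=(ox+sx*a,sy*a,h)
tr['hole']=(.09,0,.052)
pr,W,e1=fit(rk,[.55,.29,0,.1]); pt,_,e2=fit(tr,[.53,-.26,0,.1])
sock=[W(pr,(d,0,.044)) for d in (-.05,.05)]
wells={n:W(pt,(d,0,0)) for n,d in (('red',-.09),('blue',0),('yellow',.09))}
if __name__=="__main__":
    print('rack',pr.round(4),e1,'sockets',np.round(sock,4)); print('tray',pt.round(4),e2,wells)
    for c in 'ybr':print(c,[tri(*P[c+str(i)])[0].round(4).tolist() for i in (1,2,3,4)])
E
python3 m.py | tail -6
python3 - <<'E'
from h import *
for n in('top','side'):
  for l in ('drive_centre','dark_knob','brass_bush','yellow_holder'):
    print(n,l,[((np.array(d['centre'])*[560,420]).round(1).tolist(),round(d['p'],2)) for d in look_for(n,l)])
E
```

```text
rack [ 0.5561  0.2924 -0.0034  0.1178] 0.410714326753961 sockets [[0.5064 0.2865 0.0406]
 [0.6058 0.2982 0.0406]]
tray [ 0.5197 -0.2616 -0.002   0.1795] 0.5824106123675724 {'red': array([ 0.43115031, -0.2777164 , -0.00203741]), 'blue': array([ 0.51970369, -0.26164472, -0.00203741]), 'yellow': array([ 0.60825707, -0.24557303, -0.00203741])}
y [[0.6414, -0.1957, 0.0518], [0.6576, -0.2794, 0.0508], [0.5748, -0.2946, 0.0493], [0.559, -0.2107, 0.0484]]
b [[0.5551, -0.2119, 0.0256], [0.5702, -0.2959, 0.0276], [0.4838, -0.3116, 0.0296], [0.4706, -0.2265, 0.0286]]
r [[0.4663, -0.2283, 0.0256], [0.4801, -0.3128, 0.0282], [0.3959, -0.3276, 0.0296], [0.3816, -0.2425, 0.0263]]
top drive_centre [([150.7, 211.3], 0.58)]
top dark_knob [([243.5, 244.1], 0.61)]
top brass_bush [([304.3, 230.7], 0.58)]
top yellow_holder [([398.6, 165.1], 0.81)]
side drive_centre [([254.0, 132.1], 0.67)]
side dark_knob [([244.2, 204.3], 0.91)]
side brass_bush [([276.5, 245.8], 0.86)]
side yellow_holder [([390.1, 311.9], 0.6)]
```

```bash
cat >> h.py <<'E'
import math
def ori(y): return [math.pi,0,y]
def snap(tag):
    for n in ('top','side'):
        cv2.imwrite(f'pics/{n}_{tag}.png',cv2.convertScaleAbs(grab_frame(n),alpha=1.4)[:,:,::-1])
def st(m=''):
    s=state(); print(m,round(s['time_s'],2),s['eef_pos'].round(4),s['tool_rot'].round(3),'F',s['contact_force'].round(1),'op',round(s['opening'],4),'q7',round(s['joints'][6],2)); return s
E
python3 - <<'E'
from h import *
for y in (0.118,-.5,.5,1.69,-1.45):
    q=solve_ik([.5064,.2868,.25],ori(y)); q2=solve_ik([.5064,.2868,.07],ori(y)); print(y,None if q is None else q.round(2),None if q2 is None else q2.round(2))
for p in ([.6085,-.2455,.08],[.432,.0915,.037],[.471,-.042,.04],[.431,-.278,.05],[.52,-.262,.05]):
    q=solve_ik(p,ori(.18));print(p,None if q is None else q.round(2))
E
```

```text
0.118 [-0.44  0.59 -0.26  1.65  0.18  0.92 -2.22] [-0.92  0.93  0.6   1.83 -0.85  0.65 -1.25]
-0.5 [-0.85  0.62  0.45  1.68 -0.32  0.92 -2.35] [-0.96  0.96  0.69  1.84 -0.93  0.71 -1.79]
0.5 [-0.38  0.6  -0.36  1.65  0.25  0.94 -1.91] [-0.84  0.89  0.44  1.83 -0.66  0.57 -1.05]
1.69 [-0.19  0.66 -0.71  1.64  0.49  1.03 -0.94] [-0.66  0.84  0.11  1.82 -0.17  0.49 -0.31]
-1.45 [ 0.03  0.86 -1.25  1.63  0.85  1.29  1.88] [ 0.01  1.17 -1.26  1.78  1.22  1.2   1.62]
[0.6085, -0.2455, 0.08] [ 0.35  0.89 -0.07  1.57  0.09  0.68 -1.15]
[0.432, 0.0915, 0.037] [-0.37  0.82  0.09  2.24 -0.74  0.1  -0.96]
[0.471, -0.042, 0.04] [-0.01  0.82  0.    2.15 -0.02  0.17 -1.38]
[0.431, -0.278, 0.05] [ 0.52  0.82 -0.05  2.03  0.14  0.3  -1.04]
[0.52, -0.262, 0.05] [ 0.42  0.87 -0.06  1.82  0.11  0.46 -1.1 ]
```

```bash
python3 - <<'E'
from h import *
set_gripper(.065,40)
movep([.5064,.2868,.25],ori(.8)); st()
servo_line([.5064,.2868,.135],v=.2); st()
snap('pre')
a=cv2.imread('pics/top_pre.png')[120:270,80:280];b=cv2.imread('pics/side_pre.png')[40:190,160:360]
cv2.imwrite('pics/pre.png',np.hstack([cv2.resize(a,(400,300),interpolation=2),cv2.resize(b,(400,300),interpolation=2)]))
E
```

```text
4.21 [0.507  0.2858 0.2499] [3.141 0.    0.798] F [-0.4  0.1  0.2] op 0.0648 q7 -1.66
 4.93 [0.5071 0.2873 0.1358] [ 3.141e+00 -2.000e-03  8.000e-01] F [-0.7  0.1  0.4] op 0.0651 q7 -1.74
```

View pics/pre.png

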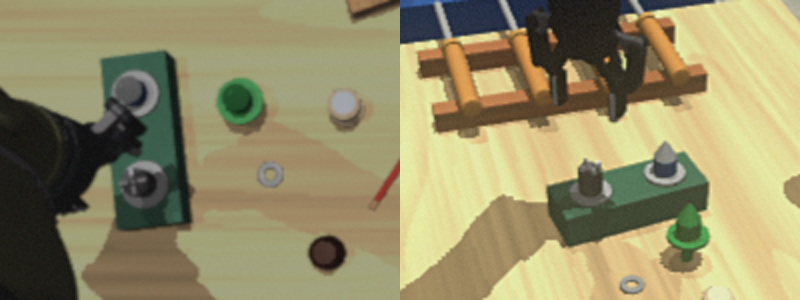

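```bash
python3 - <<'E'
from h import *
p=state()['eef_pos'];print(p,state()['joints'].round(3))
for n in('top','side'):
  for dz in (-.017,0,.05):print(n,dz,proj(n,p+[0,0,dz]).round(1))
  im=cv2.imread(f'pics/{n}_pre.png')
  q=proj(n,p-[0,0,.017]).astype(int);cv2.circle(im,tuple(int(v) for v in q),3,(0,0,255),1)
  cv2.imwrite(f'pics/{n}_pre2.png',im)
print(proj('top',[0,0,0]),proj('side',[0,0,0]))
E
```

```text
[0.50743957 0.28760718 0.13654316] [-0.377  0.753 -0.376  1.765  0.402  0.697 -1.743]
top -0.017 [139.9 208.3]
top 0 [137.  207.6]
top 0.05 [127.7 205.2]
side -0.017 [254.2 109.1]
side 0 [253.9 102.9]
side 0.05 [253.3  83.7]
[285.88180181 447.98166888] [ 33.27027194 290.25672904]
```

View pics/top_pre2.png

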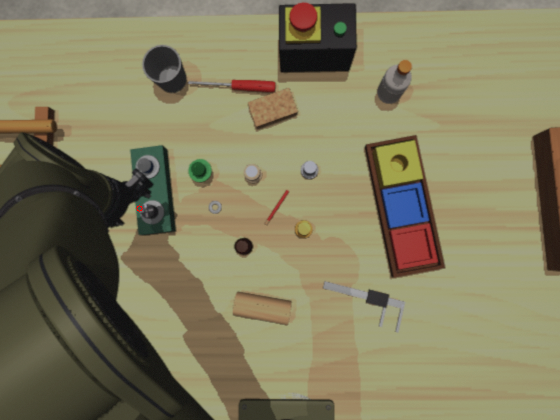

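View pics/side_pre2.png

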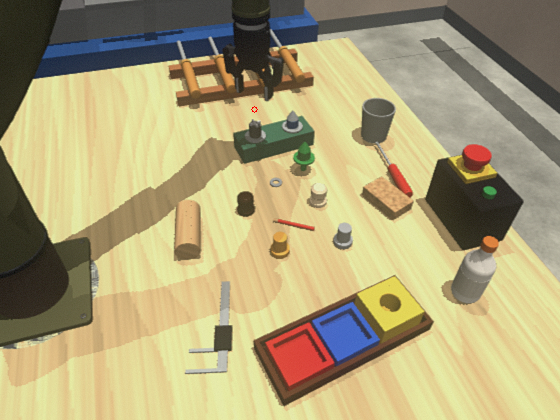

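```bash
python3 - <<'E'
from h import *
a=cv2.convertScaleAbs(cv2.imread('pics/top_pre.png')[140:240,100:200],alpha=2.5);b=cv2.convertScaleAbs(cv2.imread('pics/side_pre.png')[30:130,200:300],alpha=2.5)
cv2.imwrite('pics/pre3.png',np.hstack([cv2.resize(a,(400,400),interpolation=2),cv2.resize(b,(400,400),interpolation=2)]))
E
```

```text
(no output)
```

View pics/pre3.png

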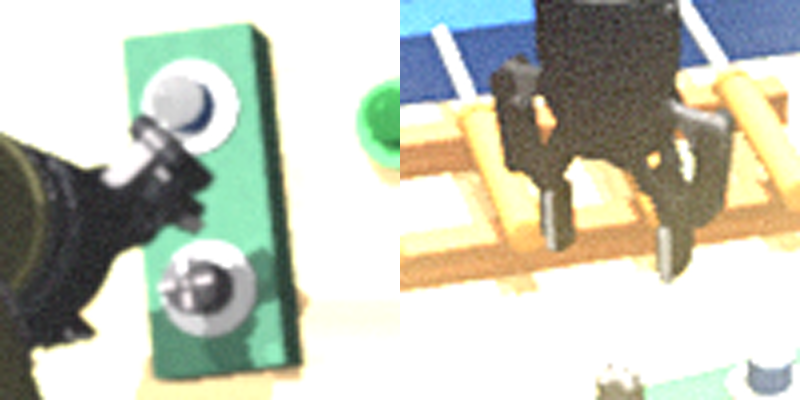

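```bash
python3 - <<'E'
from h import *
print(tri((148.7,195.5),(268,99.5)))
p=state()['eef_pos']
for y in(-.0325,.0325,.045,-.045):
  d=np.array([np.cos(.8+np.pi/2),np.sin(.8+np.pi/2),0])*y
  for dz in(-.017,-.005,.01): print(y,dz,proj('top',p+d+[0,0,dz]).round(1),proj('side',p+d+[0,0,dz]).round(1))
E
```

```text
(array([0.53029049, 0.25659546, 0.16085603]), np.float64(0.004326410947121098))
-0.0325 -0.017 [151.4 196.6] [266.4 112.9]
-0.0325 -0.005 [149.5 196. ] [266.4 108.5]
-0.0325 0.01 [147.1 195.1] [266.3 102.9]
0.0325 -0.017 [128.4 220. ] [242.1 105.4]
0.0325 -0.005 [126.2 219.6] [241.9 101. ]
0.0325 0.01 [123.4 219.2] [241.5  95.4]
0.045 -0.017 [124.  224.5] [237.5 104. ]
0.045 -0.005 [121.7 224.2] [237.2  99.6]
0.045 0.01 [118.8 223.8] [236.9  94. ]
-0.045 -0.017 [155.8 192.2] [271.2 114.4]
-0.045 -0.005 [154.  191.4] [271.2 110. ]
-0.045 0.01 [151.6 190.5] [271.1 104.4]
```

```bash
python3 - <<'E'
from h import *
snap('pre4'); st(); set_gripper(.0); st(); snap('pre5')
f=lambda n,c:cv2.resize(cv2.convertScaleAbs(cv2.imread(f'pics/{n}.png')[c[0]:c[0]+75,c[1]:c[1]+100],alpha=2),(400,300),interpolation=2)
cv2.imwrite('pics/pre6.png',np.vstack([np.hstack([f('top_pre4',(160,100)),f('side_pre4',(50,200))]),np.hstack([f('top_pre5',(160,100)),f('side_pre5',(50,200))])]))
E
```

```text
5.13 [0.5072 0.2874 0.1364] [ 3.141e+00 -3.000e-03  8.000e-01] F [-0.7 -0.4 -0.3] op 0.0651 q7 -1.74
 5.77 [0.5064 0.2868 0.135 ] [-3.142  0.     0.8  ] F [-0.1 -0.2 -0.4] op 0.0 q7 -1.74
```

View pics/pre6.png

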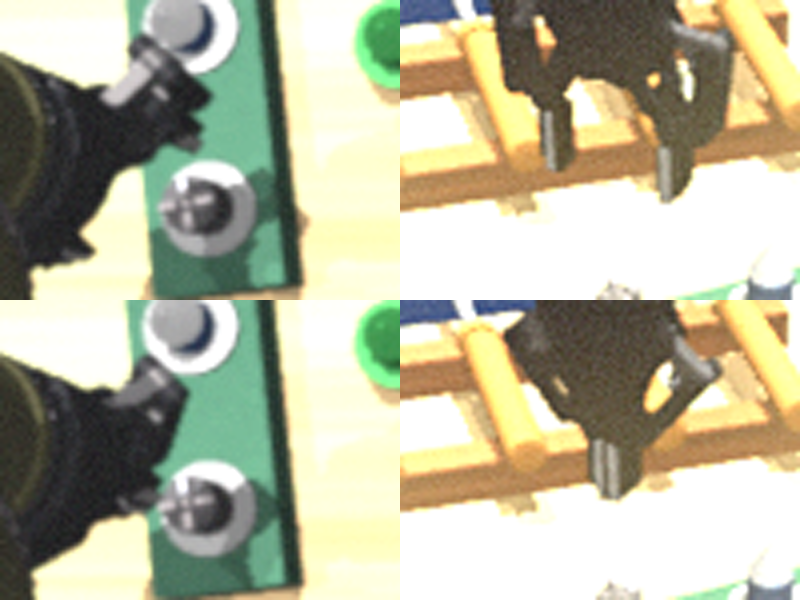

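```bash
python3 - <<'E'
from h import *
print(tri((137.8,208.5),(253,99.3)))
E
```

```text
(array([0.50412577, 0.28105848, 0.15085861]), np.float64(0.0003410988912747836))
```

```bash
python3 - <<'E'
from h import *
im=cv2.imread('pics/side_pre5.png')[70:145,210:310]
im2=cv2.imread('pics/top_pre5.png')[160:235,100:200]
cv2.imwrite('pics/pre7.png',cv2.resize(np.hstack([im2,im]),(800,300),interpolation=2))
E
```

```text
(no output)
```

View pics/pre7.png

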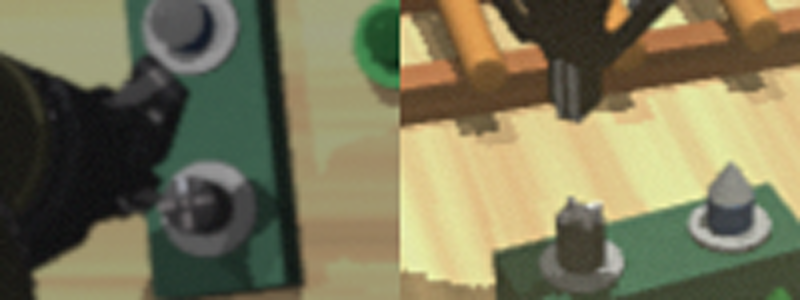

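```bash
python3 - <<'E'
from h import *
set_gripper(.065)
servo_line([.5064,.2868,.09],v=.1); wait(.2); st(); snap('d1')
f=lambda n,c:cv2.resize(cv2.imread(f'pics/{n}.png')[c[0]:c[0]+75,c[1]:c[1]+100],(400,300),interpolation=2)
cv2.imwrite('pics/d1.png',np.hstack([f('top_d1',(160,100)),f('side_d1',(70,200))]))
E
```

```text
7.3 [0.5068 0.2871 0.0907] [ 3.141e+00 -1.000e-03  8.000e-01] F [ 0.8 -0.4  0.4] op 0.0649 q7 -1.78
```

View pics/d1.png

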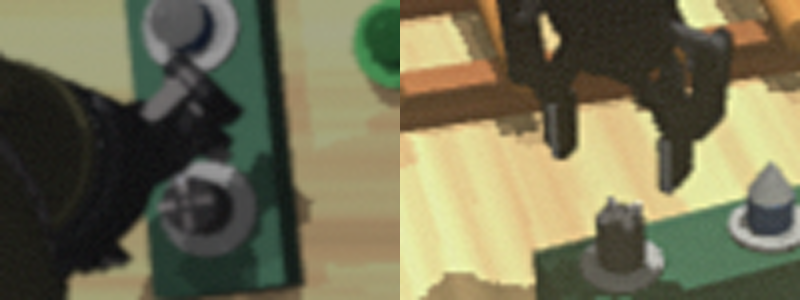

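```bash
python3 - <<'E'
from h import *
f0=state()['contact_force'][2]
z=.09
while z>.062:
    z-=.004; servo_line([.5064,.2868,z],v=.04); f=state()['contact_force'][2]
    if abs(f-f0)>3: print('contact',z,f); break
st(); wait(.2); st(); snap('d2')
f=lambda n,c:cv2.resize(cv2.imread(f'pics/{n}.png')[c[0]:c[0]+75,c[1]:c[1]+100],(400,300),interpolation=2)
cv2.imwrite('pics/d2.png',np.hstack([f('top_d2',(160,100)),f('side_d2',(70,200))]))
E
```

```text
9.15 [0.5062 0.2866 0.0617] [-3.142e+00  1.000e-03  8.000e-01] F [-0.2  0.1 -0.2] op 0.0649 q7 -1.8
 9.35 [0.5064 0.2868 0.0621] [ 3.142 -0.     0.8  ] F [-0.5  0.3  0.1] op 0.0653 q7 -1.8
```

View pics/d2.png

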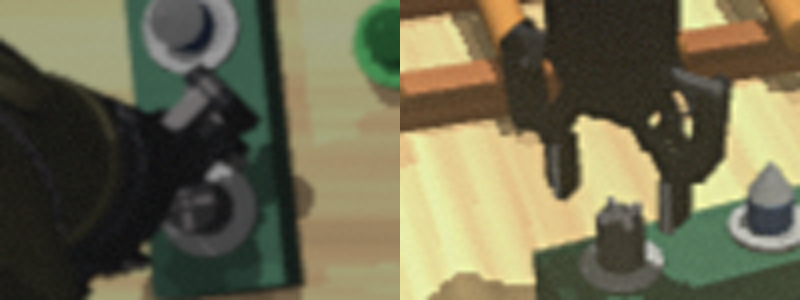

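```bash
python3 - <<'E'
from h import *
f0=state()['contact_force'][2]
z=.062
while z>.0405:
    z-=.0035; servo_line([.5064,.2868,z],v=.04); f=state()['contact_force'][2]
    if abs(f-f0)>3: print('contact',z,f); break
wait(.1); st(); snap('d3')
f=lambda n,c:cv2.resize(cv2.imread(f'pics/{n}.png')[c[0]:c[0]+75,c[1]:c[1]+100],(400,300),interpolation=2)
cv2.imwrite('pics/d3.png',np.hstack([f('top_d3',(160,100)),f('side_d3',(90,200))]))
E
```

```text
11.3 [0.5064 0.2868 0.0375] [-3.142  0.     0.8  ] F [-0.3 -0.1  0.4] op 0.0651 q7 -1.82
```

View pics/d3.png

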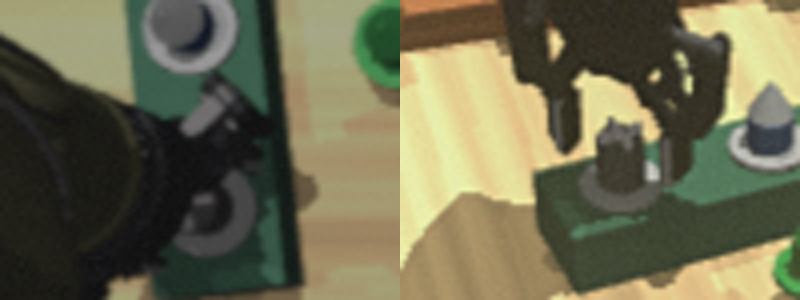

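```bash
python3 - <<'E'
from h import *
for o in (.045,.036,.032): 
    set_gripper(o,20); st(o)
set_gripper(.02,20); st('grip'); wait(.2); st()
snap('d4')
f=lambda n,c:cv2.resize(cv2.imread(f'pics/{n}.png')[c[0]:c[0]+75,c[1]:c[1]+100],(400,300),interpolation=2)
cv2.imwrite('pics/d4.png',np.hstack([f('top_d4',(160,100)),f('side_d4',(90,200))]))
E
```

```text
0.045 11.73 [0.5064 0.2868 0.0375] [-3.142 -0.     0.8  ] F [-0.2 -0.2 -0.1] op 0.0449 q7 -1.82
0.036 11.99 [0.5064 0.2868 0.0375] [-3.142  0.     0.8  ] F [-0.1 -0.7  0.2] op 0.036 q7 -1.82
0.032 12.21 [0.5064 0.2868 0.0375] [-3.142 -0.     0.8  ] F [-0.5 -0.5 -0.5] op 0.0318 q7 -1.82
grip 12.43 [0.5064 0.2868 0.0376] [ 3.141 -0.     0.8  ] F [-1.   0.8  1.6] op 0.0292 q7 -1.82
 12.62 [0.5064 0.2868 0.0376] [ 3.141 -0.     0.8  ] F [-0.7  0.8  1.6] op 0.0285 q7 -1.82
```

View pics/d4.png

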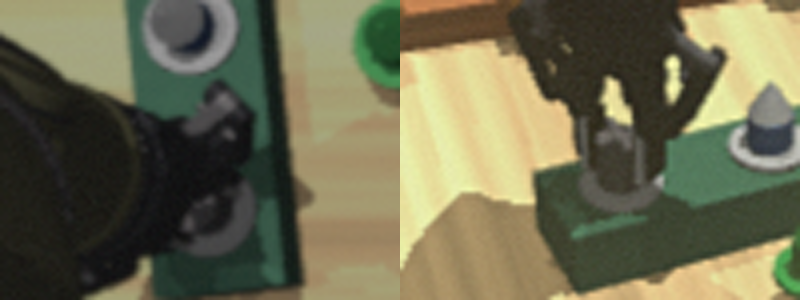

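```bash
python3 - <<'E'
from h import *
set_gripper(.02,60); q=state()['joints'].copy()
print(camera_params('top')['cx'])
for i in range(1,4):
    q2=q.copy(); q2[6]=q[6]+.3*i; movej(q2); s=st(); print(s['ft_torque'].round(2))
wait(.2); st(); snap('d5')
f=lambda n,c:cv2.resize(cv2.imread(f'pics/{n}.png')[c[0]:c[0]+75,c[1]:c[1]+100],(400,300),interpolation=2)
cv2.imwrite('pics/d5.png',np.hstack([f('top_d5',(160,100)),f('side_d5',(90,200))]))
E
```

```text
277.0830506940497
 13.33 [0.5067 0.287  0.0378] [ 3.141e+00 -1.000e-03  1.097e+00] F [0.3 0.4 3.2] op 0.0283 q7 -1.52
[-0.12 -0.03  0.  ]
 13.72 [0.5067 0.2871 0.0378] [ 3.141e+00 -1.000e-03  1.395e+00] F [-0.4 -0.1  2.5] op 0.028 q7 -1.22
[-0.01 -0.07 -0.01]
 14.12 [0.5066 0.287  0.0378] [ 3.141 -0.     1.695] F [ 0.2 -0.3  3.6] op 0.0285 q7 -0.92
[-0.01 -0.02  0.02]
 14.32 [0.5066 0.287  0.0378] [ 3.141 -0.     1.698] F [ 0.6 -0.6  2.7] op 0.0286 q7 -0.92
```

View pics/d5.png

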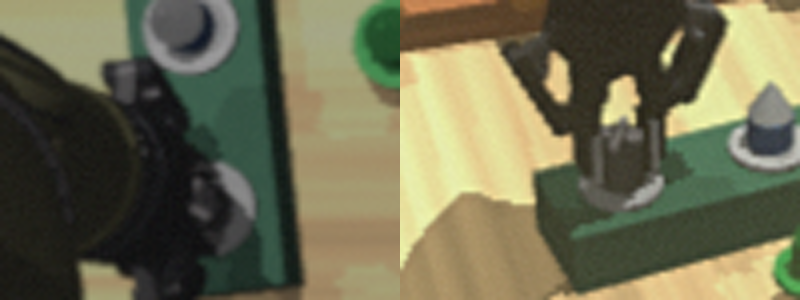

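```bash
python3 - <<'E'
from h import *
f=lambda n,c:cv2.resize(cv2.convertScaleAbs(cv2.imread(f'pics/{n}.png')[c[0]:c[0]+30,c[1]:c[1]+40],alpha=1.6),(400,300),interpolation=2)
cv2.imwrite('pics/d6.png',np.hstack([f('side_pre5',(112,235)),f('side_d5',(112,235))]))
E
```

```text
(no output)
```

View pics/d6.png

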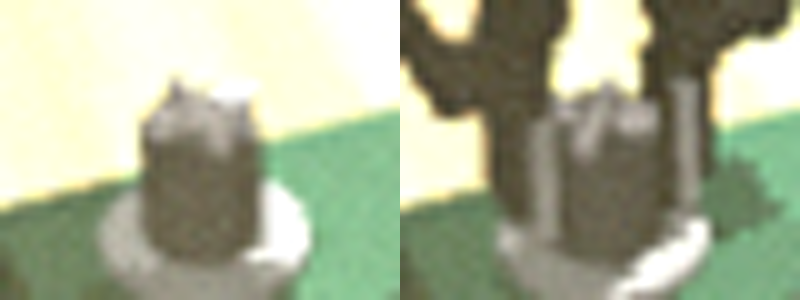

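```bash
python3 - <<'E'
from h import *
x,y=.5066,.287
set_gripper(.02,70)
servo_line([x,y,.05],v=.05); st()
servo_line([x,y,.10],v=.08); st()
servo_line([x,y,.25],v=.2); st()
snap('e1')
a=cv2.imread('pics/side_e1.png')[20:170,160:360]
cv2.imwrite('pics/e1.png',cv2.resize(a,(800,600),interpolation=2))
E
```

```text
15.03 [0.5065 0.2868 0.0501] [3.141 0.    1.7  ] F [ 0.2 -0.  -2.8] op 0.0282 q7 -0.91
 15.8 [0.5064 0.2867 0.0998] [-3.141  0.     1.7  ] F [ 0.1 -0.4 -3.5] op 0.0279 q7 -0.87
 16.7 [0.5058 0.2862 0.2486] [-3.14e+00  1.00e-03  1.70e+00] F [ 0.2  1.  -4.3] op 0.0283 q7 -0.76
```

View pics/e1.png

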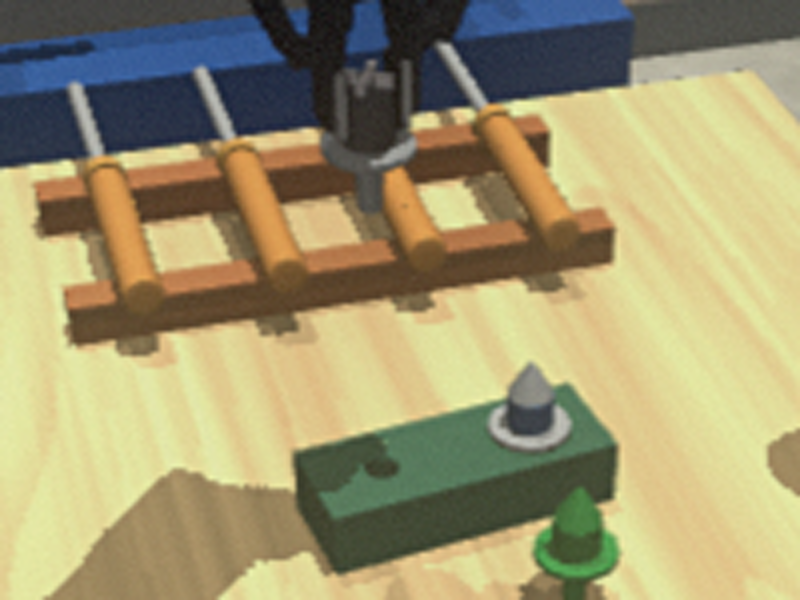

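```bash
python3 - <<'E'
from h import *
x,y=.6084,-.2456
movep([x,y,.22],ori(1.75)); st()
servo_line([x,y,.115],v=.2); wait(.15); st()
snap('f1')
f=lambda n,c:cv2.resize(cv2.imread(f'pics/{n}.png')[c[0]:c[0]+113,c[1]:c[1]+150],(400,300),interpolation=2)
cv2.imwrite('pics/f1.png',np.hstack([f('top_f1',(100,330)),f('side_f1',(230,310))]))
E
```

```text
18.76 [ 0.6092 -0.2432  0.2203] [ 3.141e+00 -1.000e-03  1.753e+00] F [ 0.4 -0.2 -3.2] op 0.0282 q7 0.18
 19.58 [ 0.6099 -0.2457  0.117 ] [3.138e+00 2.000e-03 1.750e+00] F [ 0.2 -0.1 -2.8] op 0.0281 q7 0.12
```

View pics/f1.png

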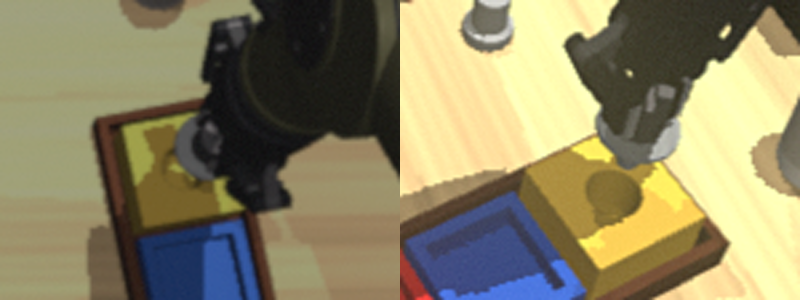

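```bash
python3 - <<'E'
from h import *
print(proj('side',[.6099,-.2457,.089]),proj('side',[.6084,-.2456,.052]))
x,y=.6084,-.2456
servo_line([x,y,.08],v=.08); s=st()
for z in (.07,.06,.053,.0495,.0475):
    servo_line([x,y,z],v=.05); s=st()
    if abs(s['contact_force'][2]+2.8)>6: print('contact');break
E
```

```text
[394.93176969 289.23512941] [390.18722403 301.5112629 ]
 20.27 [ 0.6083 -0.2454  0.0795] [-3.141 -0.     1.75 ] F [ 0.2  0.5 -2.3] op 0.0279 q7 0.1
 20.62 [ 0.6081 -0.2455  0.0697] [-3.141 -0.     1.75 ] F [-0.4 -0.4 -2.7] op 0.0281 q7 0.09
 20.98 [ 0.608  -0.2455  0.0595] [-3.141 -0.     1.75 ] F [-0.4 -0.  -3.1] op 0.0279 q7 0.09
 21.27 [ 0.608  -0.2455  0.0525] [-3.141 -0.     1.75 ] F [-0.1 -0.3 -3.1] op 0.0281 q7 0.08
 21.52 [ 0.6082 -0.2455  0.0493] [-3.141 -0.     1.75 ] F [ 0.3 -1.4 -2.6] op 0.0281 q7 0.08
 21.77 [ 0.6083 -0.2456  0.0474] [-3.141 -0.     1.75 ] F [ 0.8  0.2 -2. ] op 0.0282 q7 0.08
```

```bash
python3 - <<'E'
from h import *
x,y=.6084,-.2456
for z in (.0465,.0457,.0449,.0441):
    servo_line([x,y,z],v=.02); s=st()
    if s['contact_force'][2]>0.5: print('contact');break
set_gripper(.055); s=st('rel')
z0=s['eef_pos'][2]
servo_line([x,y,z0+.06],v=.08); st(); servo_line([x,y,.2],v=.25)
movep([.471,-.042,.2],ori(.18)); st()
snap('g1')
f=lambda n,c:cv2.resize(cv2.imread(f'pics/{n}.png')[c[0]:c[0]+113,c[1]:c[1]+150],(400,300),interpolation=2)
cv2.imwrite('pics/g1.png',np.hstack([f('top_g1',(100,330)),f('side_g1',(230,310))]))
E
```

```text
22.02 [ 0.6084 -0.2456  0.0465] [-3.142 -0.     1.75 ] F [-0.2 -0.4 -3. ] op 0.0282 q7 0.08
 22.27 [ 0.6086 -0.2456  0.0459] [3.141 0.    1.75 ] F [-0.1  0.6 -1.3] op 0.0277 q7 0.08
 22.52 [ 0.6086 -0.2456  0.0459] [3.141 0.    1.75 ] F [-2.3  0.9  6.4] op 0.0278 q7 0.08
contact
rel 22.89 [ 0.6085 -0.2456  0.0448] [ 3.141 -0.     1.75 ] F [-0.7  0.  -0.3] op 0.0551 q7 0.08
 23.79 [ 0.6079 -0.2456  0.1044] [-3.141 -0.     1.75 ] F [-0.5  0.8 -0.2] op 0.0549 q7 0.11
 25.75 [ 0.4712 -0.0423  0.1996] [3.142e+00 1.000e-03 1.800e-01] F [ 0.6 -0.1 -1.1] op 0.0546 q7 -1.43
```

View pics/g1.png

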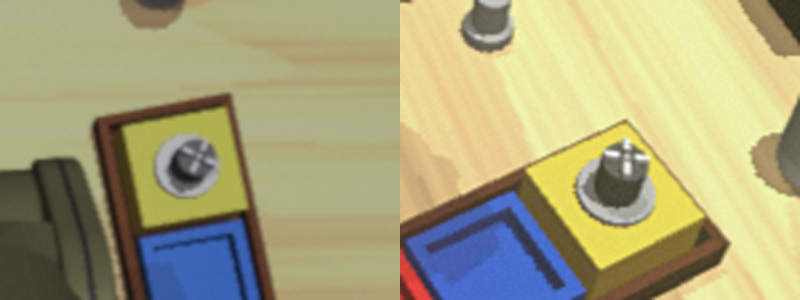

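```bash
python3 - <<'E'
from h import *
x,y=.471,-.042
set_gripper(.06)
servo_line([x,y,.04],v=.2);f0=st()['contact_force'][2]
for z in (.03,.022,.016,.012):
    servo_line([x,y,z],v=.06); s=state()
    if abs(s['contact_force'][2]-f0)>4: print('contact');break
wait(.1);st(); snap('h1')
f=lambda n,c:cv2.resize(cv2.imread(f'pics/{n}.png')[c[0]:c[0]+75,c[1]:c[1]+100],(400,300),interpolation=2)
cv2.imwrite('pics/h1.png',np.hstack([f('top_h1',(190,255)),f('side_h1',(200,230))]))
E
```

```text
27.02 [ 0.4716 -0.0421  0.0406] [ 3.141e+00 -1.000e-03  1.800e-01] F [-0.1  0.8 -0.4] op 0.0597 q7 -1.46
 28.23 [ 0.471 -0.042  0.012] [3.142 0.    0.18 ] F [ 0.2 -0.1  1.4] op 0.06 q7 -1.46
```

View pics/h1.png

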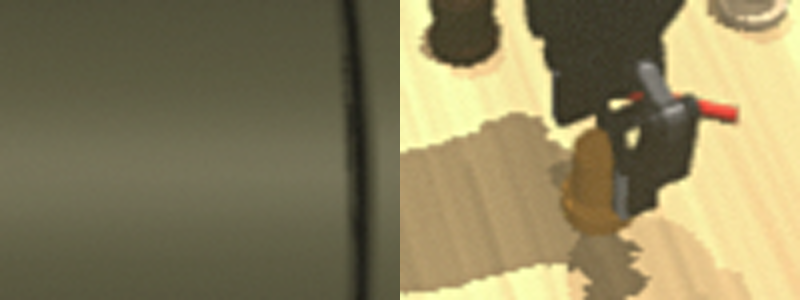

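```bash
python3 - <<'E'
from h import *
for z in(0,.01,.02,.03,.04): print(z,proj('side',[.477,-.042-.034,z]).round(1),proj('side',[.471,-.042,z]).round(1))
E
```

```text
0 [288.  262.6] [280.2 250.5]
0.01 [288.1 259.5] [280.2 247.4]
0.02 [288.3 256.3] [280.3 244.2]
0.03 [288.4 253.2] [280.3 241. ]
0.04 [288.5 249.9] [280.4 237.8]
```

```bash
python3 - <<'E'
from h import *
x,y=.471,-.042
set_gripper(.015,50); s=st('grip'); wait(.1); st()
servo_line([x,y,.06],v=.1); st('lift')
servo_line([x,y,.16],v=.2); st()
bx,by=.5197,-.2616
movep([bx,by,.16],ori(.18)); st()
servo_line([bx,by,.06],v=.2); wait(.1); st(); snap('i1')
f=lambda n,c:cv2.resize(cv2.imread(f'pics/{n}.png')[c[0]:c[0]+113,c[1]:c[1]+150],(400,300),interpolation=2)
cv2.imwrite('pics/i1.png',np.hstack([f('top_i1',(140,330)),f('side_i1',(260,270))]))
E
```

```text
grip 28.73 [ 0.471  -0.0419  0.0122] [-3.142 -0.     0.18 ] F [-1.3  0.6  4.4] op 0.0252 q7 -1.46
 28.83 [ 0.471  -0.0419  0.0123] [-3.142 -0.     0.18 ] F [0.7 0.9 5.6] op 0.0252 q7 -1.46
lift 29.47 [ 0.4708 -0.042   0.0598] [-3.142  0.     0.18 ] F [-0.3  0.3 -1.5] op 0.0256 q7 -1.46
 30.12 [ 0.4703 -0.042   0.1591] [-3.141e+00  2.000e-03  1.800e-01] F [ 0.1 -0.2 -2.1] op 0.0251 q7 -1.44
 31.02 [ 0.5193 -0.2592  0.1588] [-3.138e+00  1.000e-03  1.820e-01] F [ 0.1  0.8 -2.1] op 0.0253 q7 -1.1
 31.77 [ 0.5211 -0.2616  0.0616] [ 3.14e+00 -3.00e-03  1.81e-01] F [-0.1  0.2 -1.6] op 0.0256 q7 -1.12
```

View pics/i1.png

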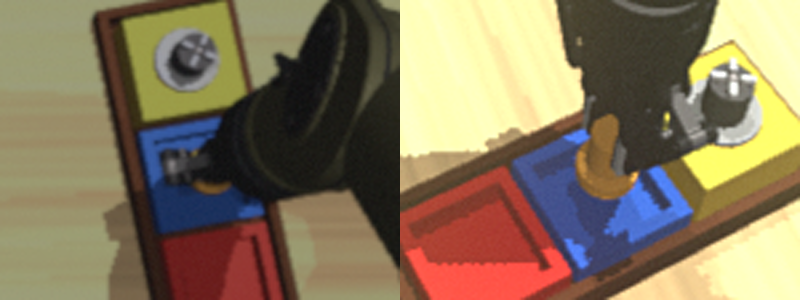

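```bash
python3 - <<'E'
from h import *
bx,by=.5197,-.2616
servo_line([bx,by,.035],v=.1); st()
for z in (.030,.028,.0268,.026,.0252,.0244,.0236):
    servo_line([bx,by,z],v=.02); s=st()
    if s['contact_force'][2]>1: print('contact');break
set_gripper(.05); st('rel')
servo_line([bx,by,.08],v=.1); st(); servo_line([bx,by,.17],v=.25)
set_gripper(.065)
movep([.432,.0915,.17],ori(.18)); st()
snap('j1')
f=lambda n,c:cv2.resize(cv2.imread(f'pics/{n}.png')[c[0]:c[0]+113,c[1]:c[1]+150],(400,300),interpolation=2)
cv2.imwrite('pics/j1.png',np.hstack([f('top_j1',(140,330)),f('side_j1',(260,270))]))
E
```

```text
32.27 [ 0.5193 -0.2615  0.0347] [-3.141e+00  1.000e-03  1.800e-01] F [-0.1  1.  -1.2] op 0.0254 q7 -1.12
 32.67 [ 0.5197 -0.2616  0.0301] [ 3.142 -0.     0.18 ] F [ 0.1 -0.6 -2.1] op 0.0255 q7 -1.12
 32.92 [ 0.5196 -0.2616  0.0279] [-3.141  0.     0.18 ] F [ 0.   0.  -1.8] op 0.0251 q7 -1.13
 33.17 [ 0.5197 -0.2616  0.0267] [-3.141  0.     0.18 ] F [ 1.1  0.6 -1.8] op 0.0253 q7 -1.13
 33.42 [ 0.5199 -0.2616  0.0264] [ 3.141 -0.     0.18 ] F [-0.4  1.1  2.7] op 0.0253 q7 -1.13
contact
rel 33.77 [ 0.5197 -0.2617  0.0259] [ 3.142 -0.     0.18 ] F [-1.1  0.2  0.4] op 0.05 q7 -1.13
 34.47 [ 0.5194 -0.2615  0.0798] [-3.141  0.     0.18 ] F [ 0.2  0.6 -0.6] op 0.0501 q7 -1.12
 36.64 [0.4329 0.0905 0.1701] [ 3.141e+00 -1.000e-03  1.780e-01] F [0.1 0.2 0.8] op 0.0652 q7 -1.73
```

View pics/j1.png

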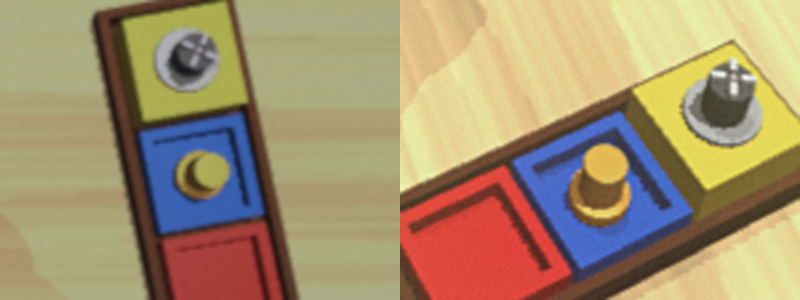

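```bash
python3 - <<'E'
from h import *
x,y=.432,.0917
servo_line([x,y,.05],v=.2);f0=st()['contact_force'][2]
for z in (.03,.022,.016,.010):
    servo_line([x,y,z],v=.08); s=state()
    if abs(s['contact_force'][2]-f0)>4: print('contact',z);break
wait(.1);st(); snap('k1')
set_gripper(.02,30); st('grip'); wait(.1); st(); 
servo_line([x,y,.06],v=.1); st('lift'); wait(.05); snap('k2')
f=lambda n,c:cv2.resize(cv2.imread(f'pics/{n}.png')[c[0]:c[0]+75,c[1]:c[1]+100],(400,300),interpolation=2)
cv2.imwrite('pics/k1.png',np.hstack([f('side_k1',(155,200)),f('side_k2',(155,200))]))
E
```

```text
37.49 [0.4324 0.0914 0.0504] [ 3.141 -0.     0.179] F [-0.4 -0.2 -0.3] op 0.0651 q7 -1.74Traceback (most recent call last):
  File "<stdin>", line 5, in <module>
plant.PlanningError: the arm cannot follow that straight line within its joint ranges
```

```bash
python3 - <<'E'
from h import *
st(); print(state()['joints'].round(2))
for yw in np.arange(-1.6,1.7,.4):
  for z in (.01,.016):
    q=solve_ik([.432,.0917,z],ori(yw)); print(round(yw,2),z,None if q is None else q.round(2))
for pt in (.05,.1,-.05,-.1):
    q=solve_ik([.432,.0917,.01],[np.pi,pt,.18]); print(pt,None if q is None else q.round(2))
E
```

```text
38.14 [0.432  0.0917 0.0221] [-3.142 -0.     0.18 ] F [-1.1 -0.   0.4] op 0.0652 q7 -1.75
[-0.31  0.85 -0.    2.25  0.05  0.04 -1.75]
-1.6 0.01 [ 0.35  1.23 -1.26  2.21  1.47  1.12  1.33]
-1.6 0.016 [-0.34  0.87  0.04  2.25 -0.92  0.04 -2.56]
-1.2 0.01 [ 0.35  1.23 -1.26  2.21  1.47  1.12  1.73]
-1.2 0.016 [-0.34  0.87  0.05  2.25 -0.97  0.05 -2.11]
-0.8 0.01 [ 0.35  1.23 -1.26  2.21  1.47  1.12  2.13]
-0.8 0.016 [ 0.35  1.22 -1.26  2.21  1.45  1.12  2.14]
-0.4 0.01 [ 0.35  1.23 -1.26  2.21  1.47  1.12  2.53]
-0.4 0.016 [ 0.35  1.22 -1.26  2.21  1.45  1.12  2.54]
-0.0 0.01 None
-0.0 0.016 None
0.4 0.01 [-0.28  0.88 -0.05  2.25  1.14  0.04 -2.63]
0.4 0.016 [-0.27  0.86 -0.06  2.25  0.98  0.06 -2.46]
0.8 0.01 [-0.28  0.88 -0.06  2.25  1.2   0.05 -2.28]
0.8 0.016 [-0.28  0.86 -0.05  2.25  0.85  0.05 -1.93]
1.2 0.01 [-0.26  0.88 -0.09  2.24  1.28  0.07 -1.97]
1.2 0.016 [-0.29  0.86 -0.04  2.25  0.77  0.04 -1.46]
1.6 0.01 [-0.28  0.88 -0.06  2.25  1.18  0.05 -1.47]
1.6 0.016 [-0.29  0.86 -0.04  2.25  0.78  0.04 -1.06]
0.05 [-0.3   0.88 -0.02  2.2   0.05  0.11 -1.75]
0.1 [-0.29  0.89 -0.03  2.14  0.05  0.21 -1.75]
-0.05 [-0.33  0.88  0.02  2.3   3.23  0.09  1.34]
-0.1 [-0.33  0.89  0.02  2.35  3.14  0.2   1.43]
```

```bash
python3 - <<'E'
from h import *
x,y=.432,.0917
r=[math.pi,.06,.18]
servo_line([x,y,.03],v=.1); servo_line([x,y,.031],v=.01,rot=r); f0=st()['contact_force'][2]
for z in (.022,.016,.010):
    servo_line([x,y,z],v=.08); s=state()
    if abs(s['contact_force'][2]-f0)>4: print('contact',z);break
wait(.1);st(); snap('k1')
f=lambda n,c:cv2.resize(cv2.imread(f'pics/{n}.png')[c[0]:c[0]+75,c[1]:c[1]+100],(400,300),interpolation=2)
cv2.imwrite('pics/k1.png',np.hstack([f('side_k1',(155,200)),f('top_k1',(200,190))]))
E
```

```text
38.64 [0.4334 0.0921 0.031 ] [-3.141  0.057  0.18 ] F [-0.1  0.2 -0.8] op 0.065 q7 -1.75
 39.5 [0.432  0.0917 0.01  ] [3.142 0.06  0.18 ] F [ 0.2 -0.2 -0.1] op 0.065 q7 -1.75
```

View pics/k1.png

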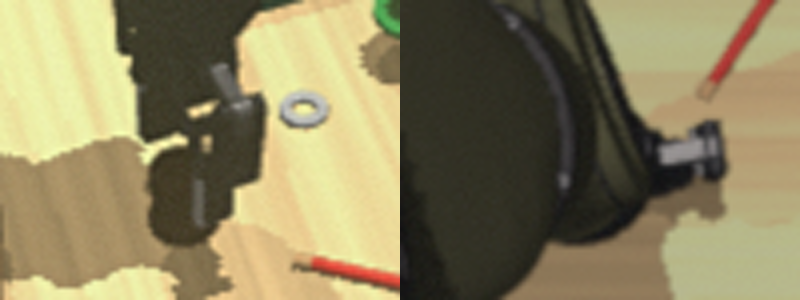

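```bash
python3 - <<'E'
from h import *
x,y=.432,.0917
for z in (.01,.02,.03):print(proj('side',[.438,.0557,z]).round(1))
set_gripper(.022,30); st('grip'); wait(.1); st()
servo_line([x,y,.06],v=.08); st('lift'); wait(.1); snap('k2')
f=lambda n,c:cv2.resize(cv2.imread(f'pics/{n}.png')[c[0]:c[0]+75,c[1]:c[1]+100],(400,300),interpolation=2)
cv2.imwrite('pics/k2.png',np.hstack([f('side_k2',(140,200)),f('top_k2',(200,190))]))
E
```

```text
[252.1 216.9]
[252.  213.7]
[251.8 210.5]
grip 39.98 [0.4321 0.0917 0.0103] [3.142 0.06  0.18 ] F [-0.7  0.1  3.8] op 0.0343 q7 -1.75
 40.08 [0.4321 0.0917 0.0103] [3.142 0.06  0.18 ] F [-0.6  0.9  5.6] op 0.0343 q7 -1.75
lift 40.86 [0.4319 0.0917 0.0598] [-3.142  0.06   0.18 ] F [ 0.2 -0.2 -0.6] op 0.0343 q7 -1.75
```

View pics/k2.png

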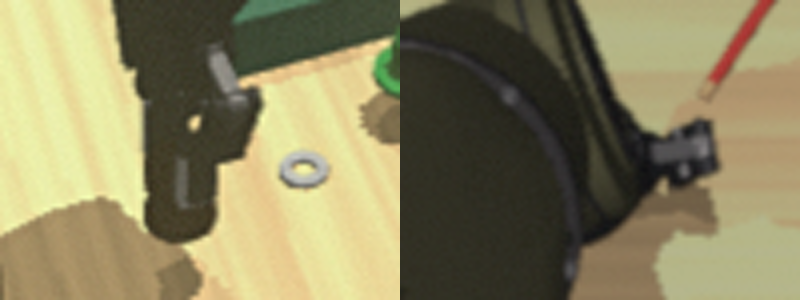

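```bash
python3 - <<'E'
from h import *
r=[math.pi,.06,.18]; rx,ry=.4312,-.2777
servo_line([.432,.0917,.16],v=.2)
movep([rx,ry,.16],r); st()
servo_line([rx,ry,.06],v=.2); servo_line([rx,ry,.033],v=.08); wait(.1); st(); snap('l1')
for z in (.028,.026,.0248,.024,.0232,.0224,.0216):
    servo_line([rx,ry,z],v=.02); s=st()
    if s['contact_force'][2]>1.5: print('contact');break
snap('l2')
f=lambda n,c:cv2.resize(cv2.imread(f'pics/{n}.png')[c[0]:c[0]+75,c[1]:c[1]+100],(400,300),interpolation=2)
cv2.imwrite('pics/l1.png',np.hstack([f('side_l1',(310,250)),f('side_l2',(310,250))]))
E
```

```text
43.09 [ 0.4319 -0.2758  0.1596] [-3.14   0.06   0.183] F [-0.   0.3 -0.9] op 0.0345 q7 -1.09
 44.33 [ 0.4315 -0.2779  0.0334] [3.141 0.059 0.18 ] F [ 0.2  0.6 -1.1] op 0.0343 q7 -1.13
 44.83 [ 0.4311 -0.2776  0.0278] [-3.141  0.06   0.18 ] F [ 0.1 -0.5 -0.2] op 0.0344 q7 -1.14
 45.08 [ 0.4311 -0.2777  0.0259] [-3.141  0.06   0.18 ] F [-0.  -0.4 -1. ] op 0.0342 q7 -1.14
 45.33 [ 0.4312 -0.2777  0.0248] [-3.142  0.06   0.18 ] F [-0.3 -0.3 -0.6] op 0.0343 q7 -1.14
 45.58 [ 0.4313 -0.2778  0.0243] [3.141 0.06  0.18 ] F [-0.5  0.2  3.7] op 0.034 q7 -1.14
contact
```

View pics/l1.png

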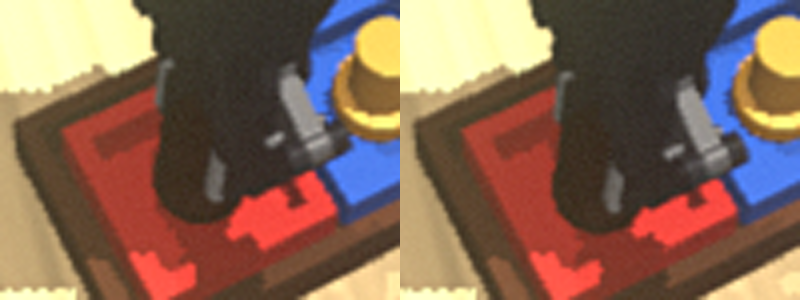

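Contact came at the predicted height; now I'll release, retreat and look.

```bash
python3 - <<'E'
from h import *
rx,ry=.4312,-.2777
set_gripper(.058); st('rel')
servo_line([rx,ry,.09],v=.1); servo_line([rx,ry,.2],v=.25)
movej([1.371, 0.689, -0.195, 1.565, 0.157, 0.902, -0.215]); wait(.5); st(); snap('z1')
f=lambda n,c:cv2.resize(cv2.imread(f'pics/{n}.png')[c[0]:c[0]+150,c[1]:c[1]+200],(400,300),interpolation=2)
cv2.imwrite('pics/z.png',np.hstack([f('top_z1',(130,290)),f('side_z1',(260,250))]))
E
```

```text
rel 46.04 [ 0.4312 -0.2777  0.0238] [-3.141  0.06   0.18 ] F [0.4 0.6 0.3] op 0.0579 q7 -1.14
 49.56 [ 0.1452 -0.6082  0.2139] [ 3.141e+00 -1.000e-03  2.340e-01] F [ 0.4 -0.5  0.4] op 0.0581 q7 -0.22
```

View pics/z.png

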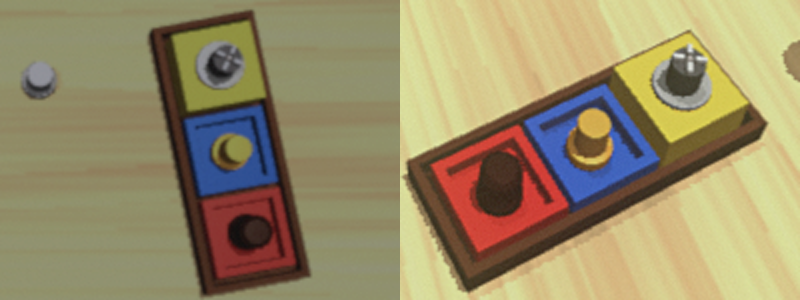

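View pics/top_z1.png

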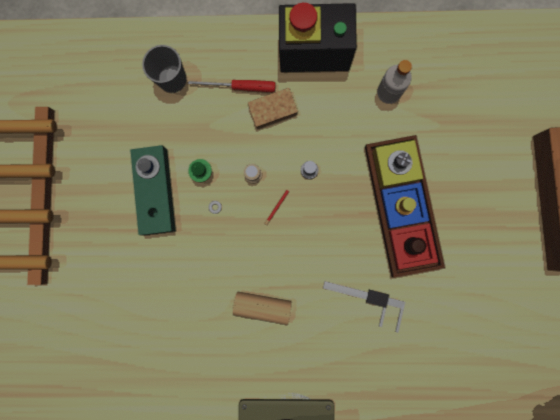

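```bash
python3 - <<'E'
from h import *
from m import wells
print({k:v.round(4) for k,v in wells.items()})
for n,a,b in (('drive pin',(403.5,160),(395,287.5)),('brass',(409,205),(347,322.5)),('knob',(418.5,247),(302.5,342.5))):
    p,e=tri(a,b); print(n,p.round(4),round(e,4))
a=cv2.imread('pics/top0.png').astype(int);b=np.clip(cv2.imread('pics/top_z1.png')/1.4,0,255).astype(int)
for n,(u,v) in dict(cone=(147,167),pale=(252,173),steel=(310,169)).items():
    A=np.float32(a[v-14:v+14,u-14:u+14].mean(2));B=np.float32(b[v-14:v+14,u-14:u+14].mean(2)); print(n,cv2.phaseCorrelate(A,B))
E
```

```text
{'red': array([ 0.4312, -0.2777, -0.002 ]), 'blue': array([ 0.5197, -0.2616, -0.002 ]), 'yellow': array([ 0.6083, -0.2456, -0.002 ])}
drive pin [ 0.6071 -0.2448  0.0937] 0.0041
brass [ 0.5179 -0.263   0.0551] 0.0027
knob [ 0.4316 -0.2786  0.0622] 0.0065
cone ((0.00376984346313769, -0.011012651449252786), 0.9809896985689799)
pale ((0.03773113681749862, -0.007722289147126915), 0.9637624418735504)
steel ((0.030390226386991515, 0.01870401056421578), 0.9695511182149251)
```

All three are within about 2 mm of their well centres, at the expected heights (97, 60 and 60 mm, within measuring error). The look-alikes haven't moved.

```bash
python3 - <<'E'
from h import *
st(); close_job()
E
```

```text
49.66 [ 0.1451 -0.6083  0.2139] [ 3.141e+00 -1.000e-03  2.340e-01] F [ 0.3 -0.1  0.4] op 0.0577 q7 -0.22
the job is handed in; nothing more can be done
```

The kit tray is packed and the job was handed in at about 49.7 s, with the arm back at its start pose and touching nothing. No verdict was reported.

**What I did:**
- **Drive centre:** I gripped its head and twisted it about 0.9 rad while seated. The spurs had visibly turned in the side picture. I then pulled it straight out and stood it in the yellow holder.
- **Brass bush and dark knob:** I stood the brass bush in the blue well and the dark knob in the red well. All three pieces touched down within about 1 mm of the predicted height before I released them.

**Last checks:**
- **Position:** triangulated tops lie within about 2 mm of the target centres.
- **Height:** the tops measured 94, 55 and 62 mm, against about 97, 60 and 60 mm expected. The rough pixel picks explain the scatter: the two views' rays missed each other by 3–7 mm.
- **Look-alikes:** the cone centre, pale knob and steel bush show shifts under 0.05 pixel in the top view.

**What disagreed:**
- **Fingertip position:** in both cameras the fingertips stood roughly 15 mm behind the reported TCP, not 17 mm ahead of it. I set the grasp heights from the pictures and force readings instead, and the touchdown heights fitted.
- **Camera heights:** the fixed parts measured about 2–3 mm low, so I took contact from the force readings.
- **Knob pick:** the arm could not go low enough over the knob with the tool vertical. I gripped and placed it with the tool tilted 0.06 rad about the jaw axis; it looks upright in the last picture.

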